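# Top up the spacer dispenser to its level clip

### The arm

A 6-joint arm with a two-finger parallel gripper is mounted at the origin on the work surface. World frame = base frame: x ahead of the robot, y to its left, z up, the work surface at z = 0. Lengths are in m, angles in rad, forces in N, time in s.
With the tool pointing down it reaches from about 0.375 to 0.825 m from the base axis. Payload 5.5 kg.
Tool frame: the origin (TCP) lies between the finger pads; the fingertips stand 17 mm ahead of it and the grasp point (between the pads) lies 2 mm behind it; z points along the fingers, y is the line along which they close (so a half turn about z gives the same grasp; the last joint's range is limited). The gripper opens to 85 mm and grips with 20 to 120 N. Pads are 22 mm wide; open, the fingers measure 114 mm over their backs; the gripper's body (76 mm by 85 mm) begins 54 mm behind the grasp point. The pads swing forward as they close: fully open they stand 13 mm farther back than shut.
Start: joints at [1.343, 0.314, -0.047, 1.21, 0, 1.571], TCP at [0.135, 0.584, 0.248] pointing down, gripper open.
Joint ranges: [-2.67, 2.67], [-0.69, 1.73], [-1.03, 1.25], [-2.08, 2.16], [-1.42, 1.45], [-3.14, 3.14]. Speed limits (rad/s): [2.39, 2.39, 3.01, 3.14, 3.14, 3.14].

### API

Orientations are given as a unit quaternion [w, x, y, z].
In Python, from plant import status, vision, finish_job, nets gives the robot as it stands. The module is installed in compiled form; this text tells all that it offers.
- The arm moves only by the tool jog_arm, never from a script. Its arguments are lists of equal length, an entry for each row: "slide": the shift along the world's x, y, z as a fraction of full scale, a list of three; "angular": the turn, a rotation vector about the world's x, y, z as a fraction of full scale, a list of three; "fingers": the finger opening in mm, from 0 to 85.4. A call has 1 to 5 rows; each row is the pose to reach, as a shift and turn from the pose commanded when the call began; what a row does not reach only later rows make up. Full scale, the value 1, is 0.25 m for a shift and 120 degrees for a turn. A row lasts 1/12 s, in which the tool goes at most 41.7 mm and 7.16 degrees, less where a joint would pass 70% of its speed; a pose out of reach is approached as far as the arm can. A call with a number of a shift or a turn outside -1 to 1 is refused whole. A call with a gripper value outside its range is refused whole. The fingers move at their own pace and stop on an object; "newtons" is the grip in N (left out, the last holds). Time passes only in rows, so rows that repeat a pose let the fingers close. It gives the time, the measured TCP pose, the force, the opening and the grip force at its end, in the units of the state.
- status.observe(): the state, without advancing time (a new reading comes with each control period).
- vision.capture(name): name is "side" or "top" or "wrist"; returns a dict with "frame" (420x560x3 uint8, red, green, blue), "camera_matrix" (3x3 intrinsics, pixels), "R" (3x3) and "t" (3): a world point X has camera coordinates R X + t; the wrist camera has in their place "tool_from_camera" (4x4, takes a point from camera to tool coordinates, whose origin is the TCP and whose axes are the flange's). Camera axes: x right, y down, z forward; pixel columns grow to the right and rows downward; lengths in m; the calibration is good to about 2 mm. The wrist camera is an equidistant fisheye: a pixel r from the principal point sees the ray r / f radians off the axis. A picture is of the moment at which its call begins: read the wrist's pose just before it. There is no depth.
- finish_job(): hands the job in; it is judged then, once.
Trained networks look in a picture, given as the dict that the camera call returned (one of the last four; its "shot" number tells which), for a name from the list of things; names that differ only in an ending like _2 or _b are one class to them, and where a whole thing is asked for, a point or a joint stands for the part that bears it (a point fixed in the world has none). Each returns a list of dicts, best first, with "confidence" (0 to 1); they miss things now and then, are a little off and sometimes report something else, mostly with a low value. They report only what shows in the picture. A call takes as long as a camera call. They do not tell look-alikes from the thing itself.
- nets.look_for(picture, target): "centre" ([column, row] in pixels, amid what is visible of it).
- nets.outline_of(picture, target): "mask" (420x560 bool, what is visible of it) and "centre" ([column, row] in pixels, amid what is visible of it).
- nets.mark_of(picture, target): "centre" ([column, row] in pixels: a listed point, or the origin of a listed thing).
The state is a dict: "time": time; "joints": joint angles; "qvel": joint speeds; "joint_efforts": joint torques, N m; "tcp_pos": TCP position; "orientation": TCP orientation; "force": force on the tool from outside, world axes, zero at the start; "torque": the same for the moment, N m; "finger_gap": finger opening in m; "grasp_force": force on a finger pad.
Only numpy, scipy, OpenCV 4.12 (cv2) and the standard library are available. Lean on these libraries where they do the work, as an engineer would, in place of code of your own. Each camera call takes 0.05 s, during which the arm holds its last target. There are 200 camera calls.

### The job

The spacer dispenser has nearly run out: drop yellow-metal spacer discs from the red tray into its clear tube, until the top of the stack lies level with the red clip on the tube (not below the clip's lower edge, not above its upper edge). Then swing the dispenser's cover fully shut over the mouth. Leave the spare spacers in the tray, and do not disturb the black rubber buffers, the red clip or the other things on the bench.

Things in the scene. Friction and masses are not known exactly. Their poses are not given: they have to be found in the camera images.
- dispenser: Fixed column dispenser: grey base plate (120 x 140 mm), upright smooth clear tube (inner diameter 46 mm, wall 3 mm, 7 mm viewing slots on its +x and -x sides), black funnel mouth on top (inner diameter 60 mm at the rim, 46 mm from 8 mm down; outer 65 mm). Origin on the bench under the tube's axis, z up. A 10 mm pivot post, top at 127 mm, stands 46 mm from the axis along its +y.
- tube_floor (a point): Point on the tube's axis at its inner floor, on which the lowest disc lies; 16 mm above the bench.
- tube_mouth (a point): Point on the tube's axis at the top rim of the flared mouth, 108 mm above the bench, 92 mm above the inner floor.
- level_mid (a point): Point on the tube's axis at mid-height of the red level clip, a red C-shaped band 20 mm tall (10 mm above and below this point) gripping the outside of the clear tube, its opening to +x. It sits at a different height each time (45 to 67 mm above the inner floor).
- cover (a joint): Swing cover (aluminium disc, 65 mm across, 4 mm thick, underside 111 mm above the bench) that turns about the vertical pivot post. 0 = shut, at its stop, squarely over the mouth; positive = swung open, anticlockwise seen from above (rad); starts 1.9 to 2.5. It stays where it is left; slight friction (about 1 N at the knob).
- cover_pivot (a point): Point on the cover's pivot axis, 115 mm above the bench, at the level of the cover's upper face. Its x, y axes are those of the dispenser: the tube's axis lies 46 mm from it along -y.
- cover_knob (a point): Top of the cover's round black knob (16 mm thick, 26 mm tall, standing upright on the centre of the cover's upper face, 46 mm from the pivot axis); 141 mm above the bench.
- tray: Shallow red tray, fixed, 180 mm in its x, 256 mm in its y, wall 4 mm thick and 16 mm tall, floor 4 mm above the bench. Origin on the bench under its centre. Six discs lie flat on it about 76 mm apart, in two rows of three along its y.
- spacer1: Yellow-metal spacer disc with a 13 mm bore, 40 mm across, 16 mm thick, about 0.15 kg, lying flat in the tray at the start. Origin at its centre, z along its axis.
- spacer2: Yellow-metal spacer disc with a 13 mm bore, 40 mm across, 16 mm thick, about 0.15 kg, lying flat in the tray at the start. Origin at its centre, z along its axis.
- spacer3: Yellow-metal spacer disc with a 13 mm bore, 40 mm across, 16 mm thick, about 0.15 kg, lying flat in the tray at the start. Origin at its centre, z along its axis.
- spacer4: Yellow-metal spacer disc with a 13 mm bore, 40 mm across, 16 mm thick, about 0.15 kg, lying flat in the tray at the start. Origin at its centre, z along its axis.
- stock: Spacer disc of the same kind, the only one left in the tube at the start, flat on its floor. Origin at its centre, z along its axis.
- buffer1: Black rubber buffer of the same size (40 mm across, 16 mm thick) lying in the tray among the spacers; not for this dispenser. Origin at its centre.
- buffer2: Black rubber buffer of the same size (40 mm across, 16 mm thick) lying in the tray among the spacers; not for this dispenser. Origin at its centre.
- spray: Spray can, 52 mm across, 170 mm tall, standing on the bench; bystander. Origin under its centre.
- tape: Roll of packing tape lying flat, 104 mm across, 48 mm tall; bystander. Origin under its centre.
- wrench: Wrench, 200 mm long, lying on the bench; bystander.
Things that resemble listed ones, but are neither listed nor needed, are in the scene too. What is shaped like the spacer3 but orange is not meant. Leave any turquoise look-alike of the spacer1 alone.

How it is judged:
On the way, in this order (a step that is already met when the one before it is completed fails the run):
1. the top of the stack of spacers in the tube lies within the red clip's height (((horizontal distance between spacer1 and tube_floor below 0.006 m and z of spacer1 in the frame of level_mid between -0.019 and 0.003 m and angle between the z axis of spacer1 and the z axis of dispenser, either way round below 0.1 rad) or (horizontal distance between spacer2 and tube_floor below 0.006 m and z of spacer2 in the frame of level_mid between -0.019 and 0.003 m and angle between the z axis of spacer2 and the z axis of dispenser, either way round below 0.1 rad) or (horizontal distance between spacer3 and tube_floor below 0.006 m and z of spacer3 in the frame of level_mid between -0.019 and 0.003 m and angle between the z axis of spacer3 and the z axis of dispenser, either way round below 0.1 rad) or (horizontal distance between spacer4 and tube_floor below 0.006 m and z of spacer4 in the frame of level_mid between -0.019 and 0.003 m and angle between the z axis of spacer4 and the z axis of dispenser, either way round below 0.1 rad)) and (horizontal distance between spacer1 and tube_floor above 0.03 m or z of spacer1 in the frame of level_mid below 0.003 m) and (horizontal distance between spacer2 and tube_floor above 0.03 m or z of spacer2 in the frame of level_mid below 0.003 m) and (horizontal distance between spacer3 and tube_floor above 0.03 m or z of spacer3 in the frame of level_mid below 0.003 m) and (horizontal distance between spacer4 and tube_floor above 0.03 m or z of spacer4 in the frame of level_mid below 0.003 m) and linear speed of each of spacer1, spacer2, spacer3, spacer4, stock below 0.02 m/s), for 0.2 s.
2. the cover is shut over the mouth (value of joint cover below 0.1 rad), for 0.2 s.
At the end, for the whole second after the job is handed in: The top spacer's upper face is within 11 mm of the red clip's mid-height; spacers in the tube lie flat (0.1 rad) and within 6 mm of its axis; the other spacers and both black buffers lie in the red tray; all spacers are at rest; the cover is shut (within 0.1 rad) (all of step 1 and ((x of spacer1 in the frame of tray between -0.085 and 0.085 m and y of spacer1 in the frame of tray between -0.123 and 0.123 m and z of spacer1 in the frame of tray below 0.02 m) or (horizontal distance between spacer1 and tube_floor below 0.006 m and angle between the z axis of spacer1 and the z axis of dispenser, either way round below 0.1 rad)) and ((x of spacer2 in the frame of tray between -0.085 and 0.085 m and y of spacer2 in the frame of tray between -0.123 and 0.123 m and z of spacer2 in the frame of tray below 0.02 m) or (horizontal distance between spacer2 and tube_floor below 0.006 m and angle between the z axis of spacer2 and the z axis of dispenser, either way round below 0.1 rad)) and ((x of spacer3 in the frame of tray between -0.085 and 0.085 m and y of spacer3 in the frame of tray between -0.123 and 0.123 m and z of spacer3 in the frame of tray below 0.02 m) or (horizontal distance between spacer3 and tube_floor below 0.006 m and angle between the z axis of spacer3 and the z axis of dispenser, either way round below 0.1 rad)) and ((x of spacer4 in the frame of tray between -0.085 and 0.085 m and y of spacer4 in the frame of tray between -0.123 and 0.123 m and z of spacer4 in the frame of tray below 0.02 m) or (horizontal distance between spacer4 and tube_floor below 0.006 m and angle between the z axis of spacer4 and the z axis of dispenser, either way round below 0.1 rad)) and horizontal distance between stock and tube_floor below 0.006 m and angle between the z axis of stock and the z axis of dispenser, either way round below 0.1 rad and value of joint cover below 0.1 rad and x of buffer1 in the frame of tray between -0.085 and 0.085 m and y of buffer1 in the frame of tray between -0.123 and 0.123 m and z of each of buffer1, buffer2 in the frame of tray below 0.02 m and x of buffer2 in the frame of tray between -0.085 and 0.085 m and y of buffer2 in the frame of tray between -0.123 and 0.123 m); the robot touches nothing.
It fails at once if a black rubber buffer is moved more than 30 mm (distance of any of buffer1, buffer2 from where it was at the start of the episode above 0.03 m).
It fails at once if the red level clip is shifted by more than 5 mm (distance of level_mid from where it was at the start of the episode above 0.005 m).
It fails at once if the spray can, the tape or the wrench is moved more than 50 mm (distance of any of spray, tape, wrench from where it was at the start of the episode above 0.05 m).
It also fails if it takes over 72 s, if anything falls off the work surface, if the arm or the gripper's body presses on something with over 40 N, if the wrist force passes 120 N, or if a joint passes its speed limit or range.

## Working session

There is one attempt and no reset: what is moved stays moved. The work goes in short steps, Python scripts to look and compute and a tool call to move; the robot and the scene stay as the last step left them, time stands still between calls to the robot, and variables do not carry over. Pictures are saved under pics/ and viewed, at most 10 in all, crops included, and the job is handed in when it is done.

Besides the shell and the picture viewer there is one more tool, called after "Request:" in YAML: its name, and indented under it one key for each argument. jog_arm: Moves the arm, as the interface text tells. Shift numbers are shares of 0.25 m and turn numbers shares of 120 degrees, none past 1 either way. Its arguments: {"type":"object","properties":{"slide":{"type":"array"},"angular":{"type":"array"},"fingers":{"type":"array"},"newtons":{"type":"number"}},"required":["slide","angular","fingers"]}

```bash
mkdir -p pics
cat > h.py <<'E'
import numpy as np, cv2
from plant import status, vision, nets
def ray(p,uv):
    K=p["camera_matrix"];R=np.array(p["R"]);t=np.array(p["t"])
    d=R.T@np.linalg.inv(K)@np.array([uv[0],uv[1],1.]); return -R.T@t,d
def onz(p,uv,z):
    c,d=ray(p,uv); return c+d*(z-c[2])/d[2]
def proj(p,X):
    q=np.array(p["camera_matrix"])@(np.array(p["R"])@np.array(X)+np.array(p["t"])); return q[:2]/q[2]
def save(p,n,box=None,s=1):
    f=p["frame"][...,::-1]
    if box: f=f[box[1]:box[3],box[0]:box[2]]
    cv2.imwrite("pics/"+n,cv2.resize(f,None,fx=s,fy=s,interpolation=cv2.INTER_CUBIC))
E
python3 - <<'E'
from h import *
o=status.observe(); print(o["time"],o["tcp_pos"],o["orientation"])
top=vision.capture("top"); side=vision.capture("side")
save(top,"top0.png"); save(side,"side0.png")
for nm,p in(("top",top),("side",side)):
    c,_=ray(p,[280,210]); print(nm,c)
    for k,z in(("spacer1",.02),("buffer1",.02),("tube_mouth",.108),("cover_knob",.141),("cover_pivot",.115),("level_mid",.07),("tray",0),("tube_floor",.016),("spray",0),("tape",0),("wrench",0)):
        for r in nets.mark_of(p,k)[:7]: print(k,np.round(r["centre"],1),round(r["confidence"],2),np.round(onz(p,r["centre"],z)[:2],4))
E
```

```text
0.0 [0.13540033 0.58398843 0.24744349] [-8.67128403e-05  1.13676660e-01  9.93517446e-01 -8.32905266e-04]
top [ 0.32897218 -0.00559897  1.35470015]
spacer1 [184.8 220.8] 0.74 [0.5663 0.2932]
spacer1 [240.2 225.2] 0.73 [0.5499 0.1406]
spacer1 [196.8 298.9] 0.72 [0.3536 0.2579]
spacer1 [284.8 236. ] 0.66 [0.5168 0.019 ]
spacer1 [211.9 225.3] 0.63 [0.5517 0.2184]
spacer1 [222.1 292.6] 0.54 [0.3686 0.1902]
spacer1 [207.5 249. ] 0.51 [0.4867 0.2301]
buffer1 [234.9 250.2] 0.66 [0.4815 0.1554]
buffer1 [181.1 248.2] 0.52 [0.4908 0.3022]
tube_mouth [362.2 213.7] 0.61 [ 0.5567 -0.1823]
cover_knob [333.9 197.9] 0.96 [ 0.593  -0.1089]
cover_pivot [344.5 211.2] 0.67 [ 0.5632 -0.1366]
level_mid [357.4 214.8] 0.37 [ 0.5611 -0.1749]
tray [213.1 235.9] 0.85 [0.5252 0.2183]
tube_floor [344.5 210.4] 0.7 [ 0.5841 -0.1472]
tube_floor [358.1 217.3] 0.6 [ 0.5638 -0.1836]
tube_floor [211.2 248.2] 0.48 [0.4891 0.2207]
spray [127.3 223.4] 0.82 [0.5668 0.459 ]
tape [462.9 211. ] 0.56 [ 0.5765 -0.4768]
wrench [291.9 163.2] 0.79 [ 0.728  -0.0058]
side [0.0747482  0.81081774 0.95786387]
spacer1 [300.  308.1] 0.74 
[... 161 characters left out ...]
84.1] 0.48 [0.5661 0.2319]
buffer1 [271.4 279.9] 0.61 [0.4688 0.1608]
buffer1 [235.9 315.5] 0.49 [0.4889 0.3009]
tube_mouth [301.  200.8] 0.37 [ 0.5033 -0.0703]
cover_knob [277.8 174.9] 0.89 [ 0.6002 -0.1062]
cover_pivot [293.8 178.8] 0.78 [ 0.5653 -0.1422]
level_mid [301.9 179.5] 0.56 [ 0.5674 -0.2024]
level_mid [300.2 200.7] 0.43 [ 0.5248 -0.1089]
level_mid [212.2 302.9] 0.4 [0.5362 0.3261]
tray [236.8 294.3] 0.97 [0.5323 0.2335]
tube_floor [299.9 197.5] 0.62 [ 0.5603 -0.1783]
tube_floor [301.6 180.7] 0.54 [ 0.5953 -0.2578]
spray [168.8 354.7] 0.63 [0.5747 0.4592]
spray [294.  177.5] 0.27 [ 0.635  -0.2789]
tape [331.4 154.1] 0.89 [ 0.5808 -0.4677]
wrench [222.3 213.8] 0.8 [ 0.7449 -0.0061]
```

View pics/top0.png

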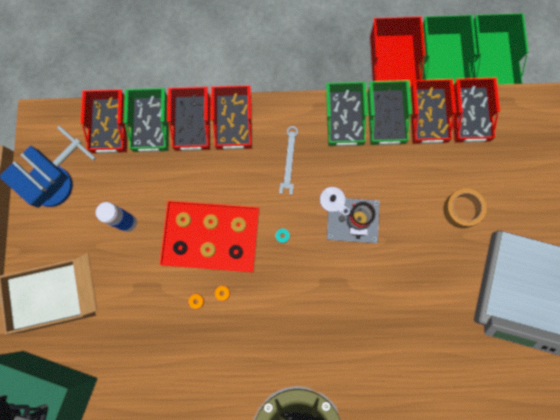

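View pics/side0.png

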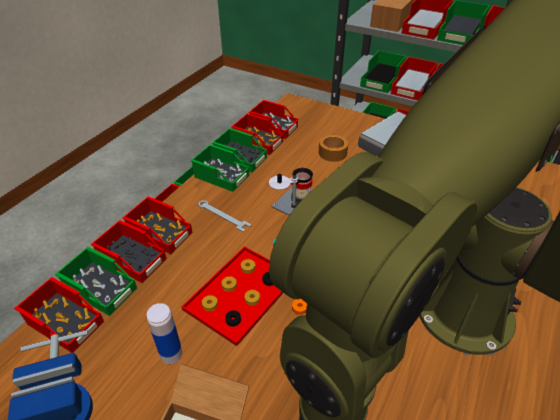

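Top view: the spacers in the tray are at (183,219), (210,221), (238,224) and (207,249). The buffers are at (180,248) and (236,252). Orange look-alikes at (195,301) and (222,293) and a turquoise one at (282,236) lie outside the tray and aren't meant. The dispenser's mouth is at (361,214), its knob at (333,198). I'll refine these by colour and check crops.

Run:
```python
from h import *
top=vision.capture("top"); side=vision.capture("side")
def crop(p,b,s): 
    return cv2.resize(p["frame"][b[1]:b[3],b[0]:b[2],::-1],s,interpolation=cv2.INTER_CUBIC)
a=crop(top,(150,190,270,280),(400,300)); b=crop(top,(310,180,390,250),(400,300)); c=crop(side,(260,150,340,220),(400,300));d=crop(side,(170,240,290,345),(400,300))
cv2.imwrite("pics/crops.png",np.vstack([np.hstack([a,b]),np.hstack([c,d])]))
for nm,p in(("top",top),("side",side)):
  hsv=cv2.cvtColor(p["frame"],cv2.COLOR_RGB2HSV)
  red=((hsv[...,0]<6)|(hsv[...,0]>174))&(hsv[...,1]>180)&(hsv[...,2]>120)
  n,l,s,c=cv2.connectedComponentsWithStats(red.astype(np.uint8))
  i=max((i for i in range(1,n) if 140<c[i][0]<300 and c[i][1]>190),key=lambda i:s[i,4])
  m=(l==i).astype(np.uint8); cs,_=cv2.findContours(m,cv2.RETR_EXTERNAL,cv2.CHAIN_APPROX_NONE)
  H=cv2.convexHull(max(cs,key=len)); R=np.zeros_like(m); cv2.fillConvexPoly(R,H,1); 
  R=cv2.erode(R,np.ones((5,5)))
  n,l,s,c=cv2.connectedComponentsWithStats(((R>0)&~red).astype(np.uint8))
  for i in range(1,n):
    if s[i,4]>50:
      x,y,w,h=s[i,:4]; print(nm,np.round(c[i],1),s[i],np.round(hsv[l==i].mean(0)),np.round(onz(p,c[i],.017)[:2],4))
```

```text
top [182.9 219.3] [175 212  17  16 197] [ 16. 187. 195.] [0.5712 0.2992]
top [210.4 221.4] [203 214  16  16 196] [ 15. 187. 199.] [0.5633 0.2232]
top [238.1 224.3] [231 217  16  16 196] [ 15. 186. 200.] [0.5531 0.1467]
top [179.7 247.3] [173 241  14  14 127] [ 90. 109.  63.] [0.4938 0.3068]
top [207.5 249.3] [200 242  16  16 200] [ 16. 186. 198.] [0.4862 0.2307]
top [235.4 251.5] [229 245  14  14 120] [ 53. 126.  73.] [0.4783 0.1544]
side [247.4 265.8] [240 259  16  15 184] [ 17. 218. 163.] [0.5522 0.1484]
side [268.6 278.4] [262 266  16  21 163] [ 61. 101.  37.] [0.4791 0.1579]
side [228.7 283.4] [221 276  16  16 203] [ 17. 218. 164.] [0.5625 0.2246]
side [251.8 297.1] [244 289  16  17 211] [ 17. 217. 165.] [0.4857 0.2322]
side [209.4 302.7] [201 295  17  17 221] [ 17. 218. 163.] [0.5704 0.3003]
side [232.7 318. ] [225 310  16  17 210] [83. 82. 34.] [0.4931 0.3094]
```

View pics/crops.png

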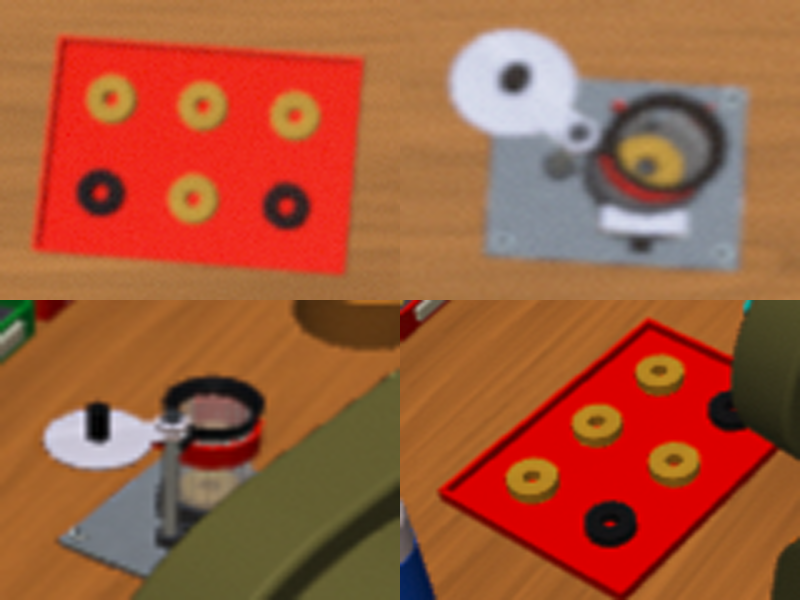

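Crops confirm four yellow discs and two black buffers in the tray, with the top and side cameras agreeing to about 2 mm. The stock disc shows in the tube and the red clip sits just under the funnel. Next I measure the clip and dispenser, and start moving.

Request:
jog_arm:
  slide:
    - [0.16, -0.16, 0]
    - [0.3, -0.3, 0]
    - [0.4, -0.4, 0]
    - [0.5, -0.5, 0]
    - [0.56, -0.58, 0]
  angular:
    - [0, 0, -0.06]
    - [0, 0, -0.12]
    - [0, 0, -0.18]
    - [0, 0, -0.24]
    - [0, 0, -0.29]
  fingers: [60, 60, 60, 60, 60]

```text
time: 1.72
tcp_pos: [0.2771, 0.4378, 0.2484]
orientation: [0.0, 0.409, 0.913, 0.0]
force: [0.6, 0.6, 0.1]
finger_gap: 0.0601
grasp_force: 0.0
```

Request:
jog_arm:
  slide:
    - [0.16, -0.16, 0]
    - [0.3, -0.3, 0]
    - [0.4, -0.4, 0]
    - [0.5, -0.5, 0]
    - [0.56, -0.58, 0]
  angular:
    - [0, 0, -0.06]
    - [0, 0, -0.12]
    - [0, 0, -0.18]
    - [0, 0, -0.24]
    - [0, 0, -0.29]
  fingers: [60, 60, 60, 60, 60]

```text
time: 2.13
tcp_pos: [0.4174, 0.2927, 0.2486]
orientation: [0.0, 0.663, 0.749, 0.001]
force: [-0.3, 0.9, 0.5]
finger_gap: 0.0595
grasp_force: 0.0
```

Request:
jog_arm:
  slide:
    - [0.16, -0.16, 0]
    - [0.3, -0.3, 0]
    - [0.4, -0.4, 0]
    - [0.5, -0.5, 0]
    - [0.56, -0.59, 0]
  angular:
    - [0, 0, -0.03]
    - [0, 0, -0.06]
    - [0, 0, -0.09]
    - [0, 0, -0.12]
    - [0, 0, -0.13]
  fingers: [60, 60, 60, 60, 60]

```text
time: 2.55
tcp_pos: [0.5576, 0.1452, 0.2484]
orientation: [0.0, 0.757, 0.653, 0.0]
force: [0.4, 0.7, 0.6]
finger_gap: 0.0601
grasp_force: 0.0
```

```bash
cat >> h.py <<'E'
from scipy.spatial.transform import Rotation as Ro
def toolpose(o):
    q=o["orientation"]; return Ro.from_quat([q[1],q[2],q[3],q[0]]).as_matrix(),np.array(o["tcp_pos"])
def wray(o,p,uv):
    R,t=toolpose(o);T=np.array(p["tool_from_camera"]);K=np.array(p["camera_matrix"])
    d=np.array([(uv[0]-K[0,2])/K[0,0],(uv[1]-K[1,2])/K[1,1]]);th=np.hypot(*d)
    v=np.r_[d/max(th,1e-9)*np.sin(th),np.cos(th)]
    return R@T[:3,3]+t, R@T[:3,:3]@v
def wonz(o,p,uv,z):
    c,d=wray(o,p,uv); return c+d*(z-c[2])/d[2]
def wproj(o,p,X):
    R,t=toolpose(o);T=np.array(p["tool_from_camera"]);K=np.array(p["camera_matrix"])
    v=T[:3,:3].T@(R.T@(np.array(X)-t)-T[:3,3]); th=np.arctan2(np.hypot(v[0],v[1]),v[2]);u=v[:2]/np.hypot(v[0],v[1])*th
    return np.array([K[0,0]*u[0]+K[0,2],K[1,1]*u[1]+K[1,2]])
E
python3 - <<'E'
from h import *
o=status.observe(); p=vision.capture("wrist"); save(p,"w1.png")
R,t=toolpose(o); print(o["time"],t,R[:,1],R[:,2],p["camera_matrix"][0]); print(np.round(p["tool_from_camera"],3))
for k,z in(("spacer1",.012),("buffer1",.012),("tube_mouth",.108),("cover_knob",.141),("cover_pivot",.115),("level_mid",.07)):
    for r in nets.mark_of(p,k)[:7]: print(k,np.round(r["centre"],1),round(r["confidence"],2),np.round(wonz(o,p,r["centre"],z)[:2],4))
E
```

```text
2.55 [0.55756306 0.14516584 0.24836209] [ 0.98915194 -0.14689187  0.00110431] [ 1.14199799e-03  1.72259033e-04 -9.99999333e-01] [325.1922621    0.         283.20654577]
[[-0.    -0.964 -0.265  0.066]
 [ 1.     0.    -0.001 -0.   ]
 [ 0.001 -0.265  0.964 -0.126]
 [ 0.     0.     0.     1.   ]]
spacer1 [276.9 178.2] 0.93 [0.5505 0.1496]
spacer1 [274.9 109. ] 0.93 [0.56   0.2268]
spacer1 [272.7  45.9] 0.9 [0.5681 0.2983]
spacer1 [265.5 276.3] 0.9 [0.5177 0.0302]
spacer1 [100.6 113.8] 0.86 [0.3487 0.2654]
spacer1 [209.6 116.9] 0.8 [0.4865 0.2305]
spacer1 [122.9 170.7] 0.66 [0.3655 0.1897]
buffer1 [210.4 184. ] 0.92 [0.4736 0.1547]
buffer1 [205.9  47.6] 0.84 [0.4942 0.3107]
buffer1 [433.1 264.9] 0.17 [0.7376 0.0076]
```

Request:
jog_arm:
  slide:
    - [-0.02, 0.01, -0.16]
    - [-0.022, 0.011, -0.32]
    - [-0.022, 0.011, -0.48]
    - [-0.022, 0.011, -0.64]
    - [-0.022, 0.011, -0.75]
  angular:
    - [0, 0, 0]
    - [0, 0, 0]
    - [0, 0, 0]
    - [0, 0, 0]
    - [0, 0, 0]
  fingers: [60, 60, 60, 60, 60]

```text
time: 3.32
tcp_pos: [0.5473, 0.1508, 0.0578]
orientation: [-0.001, 0.755, 0.655, -0.001]
force: [-0.5, -0.5, -0.4]
finger_gap: 0.0602
grasp_force: 0.0
```

Request:
jog_arm:
  slide:
    - [0, 0, -0.08]
    - [0, 0, -0.144]
    - [0, 0, -0.144]
    - [0, 0, -0.144]
    - [0, 0, -0.144]
  angular:
    - [0, 0, 0]
    - [0, 0, 0]
    - [0, 0, 0]
    - [0, 0, 0]
    - [0, 0, 0]
  fingers: [60, 60, 50, 35, 30]
  newtons: 40

```text
time: 3.73
tcp_pos: [0.5503, 0.1508, 0.026]
orientation: [0.0, 0.756, 0.655, 0.001]
force: [-0.1, 0.6, -1.5]
finger_gap: 0.0382
grasp_force: 40.2
```

Request:
jog_arm:
  slide:
    - [0, 0, 0]
    - [0, 0, 0]
    - [0, 0, 0]
  angular:
    - [0, 0, 0]
    - [0, 0, 0]
    - [0, 0, 0]
  fingers: [30, 30, 30]

```text
time: 3.98
tcp_pos: [0.5507, 0.15, 0.0258]
orientation: [0.0, 0.756, 0.654, 0.001]
force: [-0.4, 0.5, -1.2]
finger_gap: 0.0381
grasp_force: 40.2
```

Request:
jog_arm:
  slide:
    - [0, 0, 0.15]
    - [0, 0, 0.3]
    - [0, 0, 0.45]
    - [0, 0, 0.6]
    - [0, 0, 0.6]
  angular:
    - [0, 0, 0]
    - [0, 0, 0]
    - [0, 0, 0]
    - [0, 0, 0]
    - [0, 0, 0]
  fingers: [30, 30, 30, 30, 30]

```text
time: 4.4
tcp_pos: [0.5545, 0.1509, 0.1834]
orientation: [0.003, 0.756, 0.654, 0.006]
force: [1.3, 0.6, -0.5]
finger_gap: 0.0381
grasp_force: 41.0
```

Request:
jog_arm:
  slide:
    - [0, -0.16, 0]
    - [0, -0.32, 0]
    - [0, -0.48, 0]
    - [0, -0.6, 0]
    - [0, -0.6, 0]
  angular:
    - [0, 0, 0]
    - [0, 0, 0]
    - [0, 0, 0]
    - [0, 0, 0]
    - [0, 0, 0]
  fingers: [30, 30, 30, 30, 30]

```text
time: 4.82
tcp_pos: [0.5499, -0.0052, 0.1752]
orientation: [0.001, 0.758, 0.652, -0.001]
force: [-0.1, 0.2, -1.1]
finger_gap: 0.038
grasp_force: 41.0
```

Run:
```python
from h import *
o=status.observe(); p=vision.capture("wrist"); save(p,"w2.png",(120,0,440,420),1.4)
R,t=toolpose(o); print(o["time"],t,R[:,1],o["finger_gap"])
for k,z in(("spacer1",.016),("tube_mouth",.108),("cover_knob",.141),("cover_pivot",.115),("level_mid",.07)):
    for r in nets.mark_of(p,k)[:4]: print(k,np.round(r["centre"],1),round(r["confidence"],2),np.round(wonz(o,p,r["centre"],z)[:2],4))
```

```text
4.8167 [ 0.54985681 -0.00522975  0.17519677] [ 0.988838   -0.14899041  0.00112673] 0.038010025503781485
spacer1 [246.2 161.7] 0.93 [0.5217 0.0307]
spacer1 [283.1 270.5] 0.88 [ 0.5382 -0.0784]
spacer1 [80.5 36.2] 0.62 [0.3745 0.1897]
tube_mouth [464.5 160.1] 0.54 [0.6754 0.0234]
tube_mouth [312.1 343.3] 0.21 [ 0.5572 -0.098 ]
cover_knob [373.1 372.7] 0.87 [ 0.5961 -0.1067]
cover_knob [313.9 340.6] 0.29 [ 0.5589 -0.0688]
cover_pivot [176.2  36.5] 0.19 [0.5053 0.123 ]
```

View pics/w2.png

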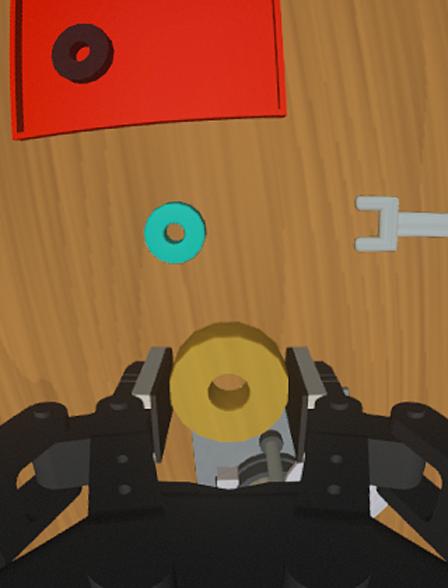

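The disc is held, centred at about (284,273) in the wrist frame. The turquoise look-alike lies untouched at (246,162). Now I measure the grip offset, and the clip and mouth from the side.

Run:
```python
from h import *
o=status.observe(); p=vision.capture("wrist")
R,t=toolpose(o)
for r in nets.outline_of(p,"spacer1")[:3]:
    m=r["mask"]; 
    if r["centre"][1]<220: continue
    cs,_=cv2.findContours(m.astype(np.uint8),0,1); q=max(cs,key=len)[:,0,:]
    W=np.array([wonz(o,p,u,t[2]-.0058) for u in q])
    L=(W-t)@R; print(r["centre"],m.sum(),"tool x",L[:,0].min(),L[:,0].max(),"y",L[:,1].min(),L[:,1].max())
s=vision.capture("side");T=vision.capture("top")
d=lambda p,b:cv2.resize(p["frame"][b[1]:b[3],b[0]:b[2],::-1],(400,400),interpolation=cv2.INTER_CUBIC)
cv2.imwrite("pics/s2.png",np.hstack([d(s,(265,155,325,215)),d(T,(320,180,380,240))]))
```

```text
[282.6, 278.5] 5660 tool x -0.022453528766642597 0.021011803121525025 y -0.019592526655383184 0.01884477509997007
```

View pics/s2.png

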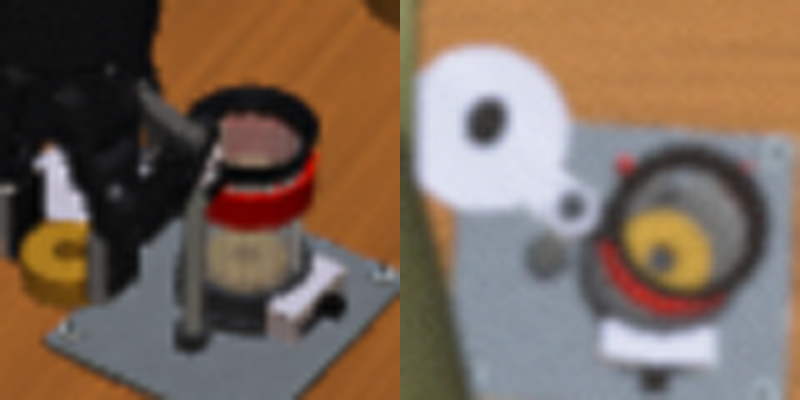

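The side crop shows the tube with one disc. The red band's near lower edge is at about side px (303.7,189.5) and the rim's top row is at 167.8. I'll fit the dispenser and clip height to these.

Run:
```python
from h import *
from scipy.optimize import least_squares
s=vision.capture("side");T=vision.capture("top")
a=np.linspace(0,2*np.pi,180)
def ext(p,c,r,z):
    q=np.array([proj(p,[c[0]+r*np.cos(t),c[1]+r*np.sin(t),z]) for t in a]); return q[:,0].min(),q[:,0].max(),q[:,1].min(),q[:,1].max()
def cols(p,box,thr=70):
    f=p["frame"][box[1]:box[3],box[0]:box[2]].max(2)
    return f
def res(c):
    t=ext(T,c,.0325,.108); q=ext(s,c,.0325,.108)
    return [t[0]-351.6,t[1]-375.2,t[2]-201.5,q[0]-292.9,q[1]-313,q[2]-167.7]
r=least_squares(res,[.557,-.182]); print(r.x,np.round(r.fun,2))
c=r.x
# red pixels in side; near-side clip generator
hs=cv2.cvtColor(s["frame"],cv2.COLOR_RGB2HSV); f=s["frame"].astype(int)
for col in (300,302,304,306,308):
    print(col,[(v,*f[v,col]) for v in range(182,194)])
for R in(.026,.028):
  for z in np.arange(.04,.09,.005):
    print(R,round(z,3),"near bottom row at side",round(ext(s,c,R,z)[3],1),"top",round(ext(T,c,R,z)[3],1))
```

```text
[ 0.55616356 -0.1852279 ] [-0.96  0.89 -0.02 -0.5   0.55 -0.14]
300 [(182, np.int64(41), np.int64(33), np.int64(32)), (183, np.int64(119), np.int64(81), np.int64(75)), (184, np.int64(154), np.int64(18), np.int64(14)), (185, np.int64(116), np.int64(0), np.int64(0)), (186, np.int64(111), np.int64(2), np.int64(0)), (187, np.int64(111), np.int64(1), np.int64(0)), (188, np.int64(112), np.int64(13), np.int64(6)), (189, np.int64(125), np.int64(59), np.int64(44)), (190, np.int64(144), np.int64(125), np.int64(96)), (191, np.int64(143), np.int64(125), np.int64(95)), (192, np.int64(126), np.int64(109), np.int64(88)), (193, np.int64(127), np.int64(110), np.int64(89))]
302 [(182, np.int64(41), np.int64(38), np.int64(35)), (183, np.int64(116), np.int64(86), np.int64(79)), (184, np.int64(165), np.int64(31), np.int64(25)), (185, np.int64(116), np.int64(5), np.int64(0)), (186, np.int64(108), np.int64(0), np.int64(0)), (187, np.int64(110), np.int64(3), np.int64(0)), (188, np.int64(110), np.int64(5), np.int64(0)), (189, np.int64(117), np.int64(46), np.int64(33)), (190, np.int64(141), np.int64(123), np.
[... 2297 characters left out ...]
om row at side 188.8 top 226.3
0.026 0.075 near bottom row at side 187.6 top 226.0
0.026 0.08 near bottom row at side 186.3 top 225.7
0.026 0.085 near bottom row at side 185.1 top 225.3
0.028 0.04 near bottom row at side 196.7 top 228.8
0.028 0.045 near bottom row at side 195.4 top 228.5
0.028 0.05 near bottom row at side 194.2 top 228.2
0.028 0.055 near bottom row at side 193.0 top 227.9
0.028 0.06 near bottom row at side 191.7 top 227.6
0.028 0.065 near bottom row at side 190.5 top 227.3
0.028 0.07 near bottom row at side 189.3 top 227.0
0.028 0.075 near bottom row at side 188.0 top 226.7
0.028 0.08 near bottom row at side 186.7 top 226.4
0.028 0.085 near bottom row at side 185.5 top 226.1
```

Lower edge is about 70 mm above the bench, so the clip's middle is about 64 mm above the floor and 4 discs in all are needed: three to add. I'll check the mouth's place with the wrist camera from beyond it.

Request:
jog_arm:
  slide:
    - [0, 0, 0.16]
    - [0, -0.14, 0.2]
    - [0, -0.3, 0.2]
    - [0, -0.46, 0.2]
    - [0, -0.62, 0.2]
  angular:
    - [0, 0, 0]
    - [0, 0, 0]
    - [0, 0, 0]
    - [0, 0, 0]
    - [0, 0, 0]
  fingers: [30, 30, 30, 30, 30]

```text
time: 5.83
tcp_pos: [0.5502, -0.1564, 0.2254]
orientation: [0.001, 0.756, 0.655, 0.0]
force: [0.1, -0.3, -1.7]
finger_gap: 0.0379
grasp_force: 41.1
```

Request:
jog_arm:
  slide:
    - [0, -0.16, 0]
    - [0, -0.32, 0]
    - [0, -0.48, 0]
    - [0, -0.52, 0]
    - [0, -0.52, 0]
  angular:
    - [0, 0, 0]
    - [0, 0, 0]
    - [0, 0, 0]
    - [0, 0, 0]
    - [0, 0, 0]
  fingers: [30, 30, 30, 30, 30]

```text
time: 6.25
tcp_pos: [0.5497, -0.2883, 0.2243]
orientation: [0.0, 0.757, 0.653, -0.0]
force: [0.7, 0.4, -1.5]
finger_gap: 0.0379
grasp_force: 41.1
```

Run:
```python
from h import *
o=status.observe(); p=vision.capture("wrist"); save(p,"w3.png",(180,60,400,320),2.3)
R,t=toolpose(o); print(o["time"],t,R[:,1],o["finger_gap"])
for k,z in(("tube_mouth",.108),("cover_knob",.141),("cover_pivot",.115),("level_mid",.08),("tube_floor",.016)):
    for r in nets.mark_of(p,k)[:4]: print(k,np.round(r["centre"],1),round(r["confidence"],2),np.round(wonz(o,p,r["centre"],z)[:2],4))
print(wproj(o,p,[.556,-.185,.108]))
```

```text
6.25 [ 0.54969768 -0.28831978  0.22433946] [ 9.89050109e-01 -1.47580076e-01 -4.78761341e-05] 0.037921775504068285
tube_mouth [274.  66.] 0.57 [ 0.5584 -0.1799]
cover_pivot [270.7   8.8] 0.84 [ 0.5626 -0.1367]
tube_floor [271.8  89.2] 0.93 [ 0.5524 -0.1874]
[271.73321809  73.13070974]
```

View pics/w3.png

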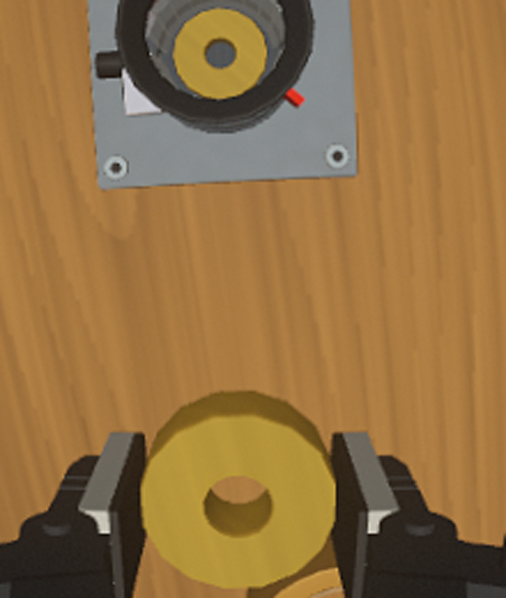

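The wrist view shows the open mouth at about (273,70) with the stock disc inside, and the held disc sits flat. I'll fit the rim circle.

Run:
```python
from h import *
from scipy.optimize import least_squares
o=status.observe(); p=vision.capture("wrist")
g=p["frame"].max(2); m=(g<85).astype(np.uint8); m[150:]=0; m[:, :200]=0; m[:,350:]=0
m=cv2.morphologyEx(m,cv2.MORPH_OPEN,np.ones((5,5)))
cs,h=cv2.findContours(m,cv2.RETR_CCOMP,cv2.CHAIN_APPROX_NONE)
R,t=toolpose(o)
for c in cs:
    if len(c)<80: continue
    q=c[:,0,:]; W=np.array([wonz(o,p,u,.108)[:2] for u in q])
    for nm,k in(("all",q[:,1]>0),("far",q[:,1]<75),("near",q[:,1]>75)):
        if k.sum()<20: continue
        r=least_squares(lambda v:np.hypot(W[k,0]-v[0],W[k,1]-v[1])-v[2],[.557,-.183,.03],loss="soft_l1",f_scale=.001); print(nm,k.sum(),np.round(r.x,4),np.round(np.abs(r.fun).mean(),4),q.min(0),q.max(0))
# held disc
hs=cv2.cvtColor(p["frame"],cv2.COLOR_RGB2HSV)
m=((hs[...,0]>18)&(hs[...,0]<30)&(hs[...,1]>130)&(hs[...,2]>130)).astype(np.uint8); m[:220]=0
n,l,s,c=cv2.connectedComponentsWithStats(m); i=1+s[1:,4].argmax(); x,y,w,hh=s[i,:4];print(s[i],c[i])
for u in([x,c[i][1]],[x+w,c[i][1]],[c[i][0],y],[c[i][0],y+hh]): print(np.round((wonz(o,p,u,t[2]-.0058)-t)@R,4))
```

```text
all 278 [ 0.5566 -0.1836  0.0318] 0.0014 [223  30] [316 120]
far 127 [ 0.5571 -0.1817  0.0306] 0.0013 [223  30] [316 120]
near 149 [ 0.5563 -0.1834  0.032 ] 0.0014 [223  30] [316 120]
all 174 [ 0.5569 -0.1848  0.0223] 0.0003 [243  50] [304 109]
far 77 [ 0.5569 -0.1851  0.0226] 0.0003 [243  50] [304 109]
near 95 [ 0.5569 -0.1847  0.0224] 0.0003 [243  50] [304 109]
[ 241  239   85   77 4562] [283.04625164 277.00548005]
[-0.0018 -0.0197  0.0058]
[-0.0018  0.019   0.0058]
[ 0.0169 -0.0006  0.0058]
[-0.023  -0.0006  0.0058]
```

Request:
jog_arm:
  slide:
    - [0.031, 0.15, 0]
    - [0.031, 0.3, 0]
    - [0.031, 0.431, -0.05]
    - [0.031, 0.431, -0.2]
    - [0.031, 0.431, -0.28]
  angular:
    - [0, 0, 0]
    - [0, 0, 0]
    - [0, 0, 0]
    - [0, 0, 0]
    - [0, 0, 0]
  fingers: [30, 30, 30, 30, 30]

```text
time: 7.02
tcp_pos: [0.5574, -0.1743, 0.1533]
orientation: [-0.0, 0.755, 0.656, 0.0]
force: [-0.9, 0.1, -2.2]
finger_gap: 0.038
grasp_force: 41.1
```

Request:
jog_arm:
  slide:
    - [0, 0, 0]
    - [0, 0, 0]
  angular:
    - [0, 0, 0]
    - [0, 0, 0]
  fingers: [30, 30]

```text
time: 7.18
tcp_pos: [0.5569, -0.1764, 0.1543]
orientation: [-0.001, 0.756, 0.655, -0.001]
force: [0.6, 0.6, -0.7]
finger_gap: 0.0383
grasp_force: 41.1
```

Request:
jog_arm:
  slide:
    - [0.002, -0.016, -0.06]
    - [0.002, -0.016, -0.104]
    - [0.002, -0.016, -0.104]
    - [0.002, -0.016, -0.104]
  angular:
    - [0, 0, 0]
    - [0, 0, 0]
    - [0, 0, 0]
    - [0, 0, 0]
  fingers: [30, 30, 30, 30]

```text
time: 7.52
tcp_pos: [0.5582, -0.1816, 0.1292]
orientation: [-0.0, 0.756, 0.654, -0.0]
force: [-0.3, -1.1, -0.0]
finger_gap: 0.0382
grasp_force: 41.1
```

Run:
```python
from h import *
o=status.observe(); print(o["tcp_pos"],o["force"]); s=vision.capture("side"); save(s,"s3.png",(255,130,345,220),6)
```

```text
[ 0.55817833 -0.18161187  0.12922674] [-0.26325188 -1.09511889 -0.02442412]
```

View pics/s3.png

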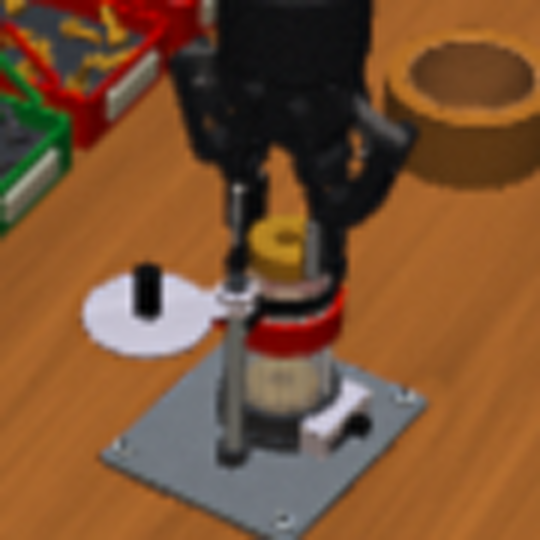

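The disc (at about side px (302,171)) sits centred just over the rim, fingers clear. I'll release it.

Request:
jog_arm:
  slide:
    - [0, 0, 0]
    - [0, 0, 0]
    - [0, 0, 0]
    - [0, 0, 0]
    - [0, 0, 0]
  angular:
    - [0, 0, 0]
    - [0, 0, 0]
    - [0, 0, 0]
    - [0, 0, 0]
    - [0, 0, 0]
  fingers: [60, 60, 60, 60, 60]

```text
time: 7.98
tcp_pos: [0.5584, -0.1815, 0.1291]
orientation: [0.0, 0.756, 0.654, 0.0]
force: [0.2, 0.2, 0.2]
finger_gap: 0.0601
grasp_force: 0.0
```

Request:
jog_arm:
  slide:
    - [0, 0, 0.16]
    - [0, 0, 0.32]
    - [0, 0.16, 0.32]
    - [0, 0.32, 0.32]
    - [0, 0.48, 0.32]
  angular:
    - [0, 0, 0]
    - [0, 0, 0]
    - [0, 0, 0]
    - [0, 0, 0]
    - [0, 0, 0]
  fingers: [60, 60, 60, 60, 60]

```text
time: 8.4
tcp_pos: [0.5588, -0.0609, 0.21]
orientation: [0.001, 0.757, 0.654, 0.001]
force: [-0.0, -0.1, -0.8]
finger_gap: 0.0598
grasp_force: 0.0
```

Run:
```python
from h import *
o=status.observe(); print(o["time"],o["tcp_pos"],o["orientation"]); s=vision.capture("side");T=vision.capture("top")
d=lambda p,b:cv2.resize(p["frame"][b[1]:b[3],b[0]:b[2],::-1],(400,400),interpolation=cv2.INTER_CUBIC)
cv2.imwrite("pics/s4.png",np.hstack([d(s,(265,155,325,215)),d(T,(320,180,380,240))]))
```

```text
8.4 [ 0.55877035 -0.06086722  0.21000887] [0.0008133  0.75688721 0.65354444 0.00086934]
```

View pics/s4.png

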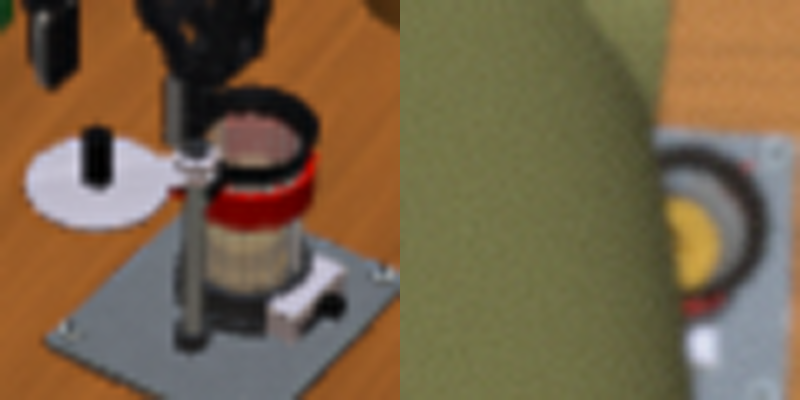

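The tube now holds two discs lying flat. Now the second disc, at (0.562, 0.2235).

Request:
jog_arm:
  slide:
    - [0, 0.16, 0]
    - [0, 0.32, 0]
    - [0, 0.48, 0]
    - [0, 0.64, 0]
    - [0, 0.8, 0]
  angular:
    - [0, 0, 0]
    - [0, 0, 0]
    - [0, 0, 0]
    - [0, 0, 0]
    - [0, 0, 0]
  fingers: [60, 60, 60, 60, 60]

```text
time: 8.92
tcp_pos: [0.5581, 0.1398, 0.209]
orientation: [0.0, 0.756, 0.654, 0.0]
force: [1.4, -0.3, 0.6]
finger_gap: 0.06
grasp_force: 0.0
```

Request:
jog_arm:
  slide:
    - [0.013, 0.16, 0]
    - [0.013, 0.31, -0.1]
    - [0.013, 0.31, -0.26]
    - [0.013, 0.31, -0.4]
    - [0.013, 0.31, -0.4]
  angular:
    - [0, 0, 0]
    - [0, 0, 0]
    - [0, 0, 0]
    - [0, 0, 0]
    - [0, 0, 0]
  fingers: [60, 60, 60, 60, 60]

```text
time: 9.33
tcp_pos: [0.5566, 0.2147, 0.1017]
orientation: [-0.002, 0.756, 0.655, -0.005]
force: [-1.8, -1.8, -1.1]
finger_gap: 0.0598
grasp_force: 0.0
```

Request:
jog_arm:
  slide:
    - [0, 0, 0]
    - [0, 0, 0]
  angular:
    - [0, 0, 0]
    - [0, 0, 0]
  fingers: [60, 60]

```text
time: 9.5
tcp_pos: [0.5625, 0.2157, 0.1105]
orientation: [0.0, 0.756, 0.654, 0.001]
force: [0.1, -1.0, 0.4]
finger_gap: 0.0604
grasp_force: 0.0
```

Run:
```python
from h import *
o=status.observe(); print(o["tcp_pos"]);p=vision.capture("wrist")
for r in nets.mark_of(p,"spacer1")[:5]: print(r["centre"],wonz(o,p,r["centre"],.012)[:2])
```

```text
[0.56254192 0.21571616 0.11051423]
[75.1, 265.6] [0.37128745 0.19572837]
[282.6, 203.1] [0.56299792 0.22509796]
[38.7, 194.8] [0.35226778 0.2645405 ]
[178.6, 211.5] [0.48558929 0.23004977]
[278.9, 95.8] [0.57140705 0.29998595]
```

Request:
jog_arm:
  slide:
    - [0, 0.033, -0.12]
    - [0, 0.033, -0.24]
    - [0, 0.033, -0.34]
    - [0, 0.033, -0.34]
    - [0, 0.033, -0.34]
  angular:
    - [0, 0, 0]
    - [0, 0, 0]
    - [0, 0, 0]
    - [0, 0, 0]
    - [0, 0, 0]
  fingers: [60, 60, 60, 60, 40]

```text
time: 10.02
tcp_pos: [0.5617, 0.2239, 0.0246]
orientation: [-0.0, 0.756, 0.654, -0.0]
force: [0.6, 0.4, 0.7]
finger_gap: 0.0495
grasp_force: 0.0
```

Request:
jog_arm:
  slide:
    - [0, 0, 0]
    - [0, 0, 0]
    - [0, 0, 0]
    - [0, 0, 0]
  angular:
    - [0, 0, 0]
    - [0, 0, 0]
    - [0, 0, 0]
    - [0, 0, 0]
  fingers: [30, 30, 30, 30]

```text
time: 10.35
tcp_pos: [0.5635, 0.2248, 0.0264]
orientation: [0.001, 0.756, 0.654, 0.002]
force: [-0.5, -1.5, 6.5]
finger_gap: 0.0376
grasp_force: 41.1
```

Request:
jog_arm:
  slide:
    - [0, 0, 0.16]
    - [0, 0, 0.32]
    - [0, 0, 0.48]
    - [0, 0, 0.64]
    - [0, -0.1, 0.74]
  angular:
    - [0, 0, 0]
    - [0, 0, 0]
    - [0, 0, 0]
    - [0, 0, 0]
    - [0, 0, 0]
  fingers: [30, 30, 30, 30, 30]

```text
time: 10.77
tcp_pos: [0.5634, 0.2028, 0.2146]
orientation: [0.0, 0.755, 0.656, 0.004]
force: [0.7, 0.8, -1.8]
finger_gap: 0.0379
grasp_force: 41.0
```

Request:
jog_arm:
  slide:
    - [0, -0.16, 0]
    - [0, -0.32, 0]
    - [0, -0.48, 0]
    - [0, -0.64, 0]
    - [0, -0.8, 0]
  angular:
    - [0, 0, 0]
    - [0, 0, 0]
    - [0, 0, 0]
    - [0, 0, 0]
    - [0, 0, 0]
  fingers: [30, 30, 30, 30, 30]

```text
time: 11.18
tcp_pos: [0.5615, -0.0024, 0.2101]
orientation: [0.001, 0.756, 0.655, 0.001]
force: [0.5, 0.1, -1.3]
finger_gap: 0.0381
grasp_force: 41.0
```

```bash
cat > held.py <<'E'
from h import *
def held():
    o=status.observe(); p=vision.capture("wrist"); R,t=toolpose(o); print(o["time"],t,o["finger_gap"])
    hs=cv2.cvtColor(p["frame"],cv2.COLOR_RGB2HSV)
    m=((hs[...,0]>18)&(hs[...,0]<30)&(hs[...,1]>130)&(hs[...,2]>130)).astype(np.uint8); m[:220]=0
    n,l,s,c=cv2.connectedComponentsWithStats(m); i=1+s[1:,4].argmax(); x,y,w,hh=s[i,:4];print(s[i],c[i])
    for u in([x,c[i][1]],[x+w,c[i][1]],[c[i][0],y],[c[i][0],y+hh]): print(np.round((wonz(o,p,u,t[2]-.0058)-t)@R,4))
if __name__=="__main__": held()
E
python3 held.py
```

```text
11.1833 [ 0.56147267 -0.00242652  0.21011784] 0.038103174288121905
[ 242  234   83   77 4472] [283.0328712 271.4868068]
[ 0.0011 -0.0191  0.0058]
[0.001  0.0184 0.0058]
[ 0.0192 -0.0006  0.0058]
[-0.0201 -0.0006  0.0058]
```

Request:
jog_arm:
  slide:
    - [-0.016, -0.16, 0]
    - [-0.016, -0.32, 0]
    - [-0.016, -0.48, 0]
    - [-0.016, -0.64, 0]
    - [-0.016, -0.724, -0.06]
  angular:
    - [0, 0, 0]
    - [0, 0, 0]
    - [0, 0, 0]
    - [0, 0, 0]
    - [0, 0, 0]
  fingers: [30, 30, 30, 30, 30]

```text
time: 11.65
tcp_pos: [0.5593, -0.1863, 0.1975]
orientation: [0.003, 0.757, 0.653, 0.001]
force: [1.3, 0.4, -0.6]
finger_gap: 0.038
grasp_force: 41.0
```

Request:
jog_arm:
  slide:
    - [0, 0, -0.1]
    - [0, 0, -0.168]
    - [0, 0, -0.168]
    - [0, 0, -0.168]
  angular:
    - [0, 0, 0]
    - [0, 0, 0]
    - [0, 0, 0]
    - [0, 0, 0]
  fingers: [30, 30, 30, 30]

```text
time: 11.98
tcp_pos: [0.5569, -0.1815, 0.1518]
orientation: [-0.001, 0.756, 0.654, -0.0]
force: [0.1, 0.1, -0.8]
finger_gap: 0.0384
grasp_force: 41.0
```

Request:
jog_arm:
  slide:
    - [0.002, -0.007, -0.06]
    - [0.002, -0.007, -0.092]
    - [0.002, -0.007, -0.092]
    - [0.002, -0.007, -0.092]
  angular:
    - [0, 0, 0]
    - [0, 0, 0]
    - [0, 0, 0]
    - [0, 0, 0]
  fingers: [30, 30, 30, 30]

```text
time: 12.32
tcp_pos: [0.5582, -0.1831, 0.1295]
orientation: [0.0, 0.756, 0.655, 0.0]
force: [0.5, -0.7, -1.0]
finger_gap: 0.0379
grasp_force: 41.0
```

Request:
jog_arm:
  slide:
    - [0, 0, 0]
  angular:
    - [0, 0, 0]
  fingers: [30]

```text
time: 12.4
tcp_pos: [0.5586, -0.1833, 0.1299]
orientation: [0.001, 0.756, 0.655, 0.0]
force: [-0.0, 1.1, -0.3]
finger_gap: 0.0377
grasp_force: 41.0
```

Request:
jog_arm:
  slide:
    - [-0.003, 0, -0.006]
    - [-0.003, 0, -0.006]
    - [-0.003, 0, -0.006]
    - [-0.003, 0, -0.006]
    - [-0.003, 0, -0.006]
  angular:
    - [0, 0, 0]
    - [0, 0, 0]
    - [0, 0, 0]
    - [0, 0, 0]
    - [0, 0, 0]
  fingers: [30, 60, 60, 60, 60]

```text
time: 12.82
tcp_pos: [0.5574, -0.1836, 0.1276]
orientation: [0.0, 0.756, 0.654, 0.0]
force: [-0.1, -0.4, 0.6]
finger_gap: 0.0599
grasp_force: 0.0
```

Request:
jog_arm:
  slide:
    - [0, 0, 0.16]
    - [0, 0, 0.32]
    - [0, 0.16, 0.32]
    - [0, 0.32, 0.32]
    - [0, 0.48, 0.32]
  angular:
    - [0, 0, 0]
    - [0, 0, 0]
    - [0, 0, 0]
    - [0, 0, 0]
    - [0, 0, 0]
  fingers: [60, 60, 60, 60, 60]

```text
time: 13.23
tcp_pos: [0.5578, -0.0629, 0.2085]
orientation: [0.001, 0.757, 0.654, 0.001]
force: [0.5, 0.2, -0.7]
finger_gap: 0.0597
grasp_force: 0.0
```

Request:
jog_arm:
  slide:
    - [0, 0.16, 0]
    - [0, 0.32, 0]
    - [0, 0.48, 0]
    - [0, 0.64, 0]
    - [0, 0.8, 0]
  angular:
    - [0, 0, 0]
    - [0, 0, 0]
    - [0, 0, 0]
    - [0, 0, 0]
    - [0, 0, 0]
  fingers: [60, 60, 60, 60, 60]

```text
time: 13.65
tcp_pos: [0.557, 0.1384, 0.2076]
orientation: [0.0, 0.756, 0.654, 0.0]
force: [1.0, 0.4, 0.6]
finger_gap: 0.0607
grasp_force: 0.0
```

Run:
```python
from h import *
o=status.observe(); print(o["time"],o["tcp_pos"]); s=vision.capture("side");T=vision.capture("top")
d=lambda p,b:cv2.resize(p["frame"][b[1]:b[3],b[0]:b[2],::-1],(400,400),interpolation=cv2.INTER_CUBIC)
cv2.imwrite("pics/s5.png",np.hstack([d(s,(265,155,325,215)),d(T,(320,180,380,240))]))
```

```text
13.65 [0.55699249 0.1384253  0.20762135]
```

View pics/s5.png

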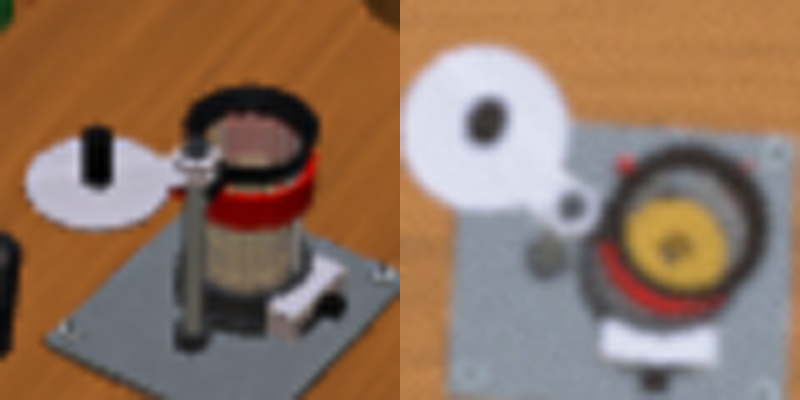

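Three discs now lie flat in the tube (disc face at top px (360,217)). Fetching the third at (0.571, 0.2995).

Request:
jog_arm:
  slide:
    - [0.02, 0.16, 0]
    - [0.04, 0.32, 0]
    - [0.056, 0.48, -0.05]
    - [0.056, 0.62, -0.14]
    - [0.056, 0.64, -0.26]
  angular:
    - [0, 0, 0]
    - [0, 0, 0]
    - [0, 0, 0]
    - [0, 0, 0]
    - [0, 0, 0]
  fingers: [60, 60, 60, 60, 60]

```text
time: 14.17
tcp_pos: [0.5732, 0.3025, 0.144]
orientation: [-0.0, 0.755, 0.656, 0.004]
force: [0.5, -0.4, -0.0]
finger_gap: 0.0596
grasp_force: 0.0
```

Request:
jog_arm:
  slide:
    - [0, 0, -0.1]
    - [0, 0, -0.13]
    - [0, 0, -0.13]
    - [0, 0, -0.13]
  angular:
    - [0, 0, 0]
    - [0, 0, 0]
    - [0, 0, 0]
    - [0, 0, 0]
  fingers: [60, 60, 60, 60]

```text
time: 14.5
tcp_pos: [0.5716, 0.2958, 0.1104]
orientation: [0.0, 0.756, 0.654, -0.0]
force: [1.1, -0.2, 0.2]
finger_gap: 0.0599
grasp_force: 0.0
```

Run:
```python
from h import *
o=status.observe(); print(o["tcp_pos"]);p=vision.capture("wrist")
for r in nets.mark_of(p,"spacer1")[:5]: print(r["centre"],wonz(o,p,r["centre"],.012)[:2])
```

```text
[0.57155491 0.29578925 0.11042439]
[282.5, 210.0] [0.57105803 0.30010177]
[96.6, 339.4] [0.36880896 0.19460182]
```

Request:
jog_arm:
  slide:
    - [0, 0.016, -0.12]
    - [0, 0.016, -0.24]
    - [0, 0.016, -0.338]
    - [0, 0.016, -0.338]
    - [0, 0.016, -0.338]
  angular:
    - [0, 0, 0]
    - [0, 0, 0]
    - [0, 0, 0]
    - [0, 0, 0]
    - [0, 0, 0]
  fingers: [60, 60, 60, 60, 40]

```text
time: 15.02
tcp_pos: [0.5713, 0.3, 0.0259]
orientation: [-0.0, 0.756, 0.654, -0.0]
force: [1.2, -0.2, 0.4]
finger_gap: 0.0491
grasp_force: 0.0
```

Request:
jog_arm:
  slide:
    - [0, 0, 0]
    - [0, 0, 0]
    - [0, 0, 0]
    - [0, 0, 0]
  angular:
    - [0, 0, 0]
    - [0, 0, 0]
    - [0, 0, 0]
    - [0, 0, 0]
  fingers: [30, 30, 30, 30]

```text
time: 15.35
tcp_pos: [0.573, 0.3012, 0.0278]
orientation: [0.001, 0.756, 0.654, 0.002]
force: [-0.3, -0.5, 7.6]
finger_gap: 0.0377
grasp_force: 41.0
```

Request:
jog_arm:
  slide:
    - [0, 0, 0.16]
    - [0, 0, 0.32]
    - [0, 0, 0.48]
    - [0, 0, 0.64]
    - [-0.02, -0.12, 0.74]
  angular:
    - [0, 0, 0]
    - [0, 0, 0]
    - [0, 0, 0]
    - [0, 0, 0]
    - [0, 0, 0]
  fingers: [30, 30, 30, 30, 30]

```text
time: 15.77
tcp_pos: [0.5685, 0.275, 0.2158]
orientation: [-0.0, 0.755, 0.656, 0.004]
force: [1.1, 0.2, -1.4]
finger_gap: 0.0373
grasp_force: 41.1
```

Request:
jog_arm:
  slide:
    - [-0.01, -0.16, 0]
    - [-0.02, -0.32, 0]
    - [-0.03, -0.48, 0]
    - [-0.03, -0.64, 0]
    - [-0.03, -0.8, 0]
  angular:
    - [0, 0, 0]
    - [0, 0, 0]
    - [0, 0, 0]
    - [0, 0, 0]
    - [0, 0, 0]
  fingers: [30, 30, 30, 30, 30]

```text
time: 16.18
tcp_pos: [0.5584, 0.0689, 0.2113]
orientation: [0.0, 0.756, 0.655, 0.001]
force: [1.9, 0.4, -2.4]
finger_gap: 0.0377
grasp_force: 41.1
```

```bash
python3 held.py
```

```text
16.1833 [0.5584161  0.06890998 0.21131161] 0.03769019602712559
[ 242  234   83   76 4468] [283.08102059 271.21016115]
[ 0.0012 -0.0191  0.0058]
[0.0012 0.0184 0.0058]
[ 0.0192 -0.0005  0.0058]
[-0.0195 -0.0006  0.0058]
```

Request:
jog_arm:
  slide:
    - [0, -0.16, 0]
    - [0, -0.32, 0]
    - [0, -0.48, 0]
    - [0, -0.64, 0]
    - [0, -0.8, 0]
  angular:
    - [0, 0, 0]
    - [0, 0, 0]
    - [0, 0, 0]
    - [0, 0, 0]
    - [0, 0, 0]
  fingers: [30, 30, 30, 30, 30]

```text
time: 16.65
tcp_pos: [0.5587, -0.1311, 0.2111]
orientation: [0.0, 0.756, 0.654, 0.0]
force: [1.3, 0.2, -1.7]
finger_gap: 0.0376
grasp_force: 41.1
```

Request:
jog_arm:
  slide:
    - [0, -0.16, 0]
    - [0, -0.21, 0]
    - [0, -0.21, -0.1]
    - [0, -0.21, -0.23]
    - [0, -0.21, -0.23]
  angular:
    - [0, 0, 0]
    - [0, 0, 0]
    - [0, 0, 0]
    - [0, 0, 0]
    - [0, 0, 0]
  fingers: [30, 30, 30, 30, 30]

```text
time: 17.07
tcp_pos: [0.5553, -0.181, 0.1479]
orientation: [-0.003, 0.756, 0.654, -0.002]
force: [-1.2, 0.3, -3.0]
finger_gap: 0.0379
grasp_force: 41.0
```

Request:
jog_arm:
  slide:
    - [0, 0, 0]
    - [0, 0, 0]
  angular:
    - [0, 0, 0]
    - [0, 0, 0]
  fingers: [30, 30]

```text
time: 17.23
tcp_pos: [0.5593, -0.1816, 0.1542]
orientation: [0.0, 0.756, 0.655, 0.0]
force: [0.0, 0.5, -0.2]
finger_gap: 0.0377
grasp_force: 41.0
```

Request:
jog_arm:
  slide:
    - [-0.007, -0.007, -0.06]
    - [-0.007, -0.007, -0.105]
    - [-0.007, -0.007, -0.105]
    - [-0.007, -0.007, -0.105]
    - [-0.007, -0.007, -0.105]
  angular:
    - [0, 0, 0]
    - [0, 0, 0]
    - [0, 0, 0]
    - [0, 0, 0]
    - [0, 0, 0]
  fingers: [30, 30, 30, 30, 30]

```text
time: 17.65
tcp_pos: [0.5576, -0.1837, 0.1275]
orientation: [0.0, 0.756, 0.655, 0.0]
force: [0.1, 0.5, -1.5]
finger_gap: 0.0379
grasp_force: 41.1
```

Request:
jog_arm:
  slide:
    - [0, 0, 0]
    - [0, 0, 0]
    - [0, 0, 0]
    - [0, 0, 0]
    - [0, 0, 0]
  angular:
    - [0, 0, 0]
    - [0, 0, 0]
    - [0, 0, 0]
    - [0, 0, 0]
    - [0, 0, 0]
  fingers: [60, 60, 60, 60, 60]

```text
time: 18.07
tcp_pos: [0.5572, -0.1838, 0.1269]
orientation: [0.0, 0.756, 0.654, 0.0]
force: [-0.3, -0.2, -0.0]
finger_gap: 0.06
grasp_force: 0.0
```

Request:
jog_arm:
  slide:
    - [0, 0, 0.16]
    - [0, 0, 0.32]
    - [0, -0.16, 0.4]
    - [0, -0.3, 0.4]
    - [0, -0.42, 0.4]
  angular:
    - [0, 0, 0]
    - [0, 0, 0]
    - [0, 0, 0]
    - [0, 0, 0]
    - [0, 0, 0]
  fingers: [60, 60, 60, 60, 60]

```text
time: 18.48
tcp_pos: [0.5583, -0.2911, 0.2294]
orientation: [0.003, 0.756, 0.655, 0.001]
force: [0.1, 0.7, -0.5]
finger_gap: 0.0599
grasp_force: 0.0
```

Run:
```python
from h import *
o=status.observe(); print(o["time"],o["tcp_pos"]); p=vision.capture("wrist"); s=vision.capture("side")
d=lambda f,b:cv2.resize(f[b[1]:b[3],b[0]:b[2],::-1],(400,400),interpolation=cv2.INTER_CUBIC)
cv2.imwrite("pics/s6.png",np.hstack([d(s["frame"],(260,150,330,220)),d(p["frame"],(180,0,400,220))]))
for k,z in(("cover_pivot",.115),("cover_knob",.141)):
  for q in nets.mark_of(p,k)[:2]: print(k,q["centre"],q["confidence"],wonz(o,p,q["centre"],z))
  for q in nets.mark_of(s,k)[:2]: print("side",k,q["centre"],q["confidence"],onz(s,q["centre"],z))
# yellow disc face ellipse inside the tube in wrist view -> height from apparent size
hs=cv2.cvtColor(p["frame"],cv2.COLOR_RGB2HSV)
m=((hs[...,0]>18)&(hs[...,0]<30)&(hs[...,1]>130)&(hs[...,2]>90)).astype(np.uint8); m[220:]=0
n,l,S,c=cv2.connectedComponentsWithStats(m); i=1+S[1:,4].argmax(); x,y,w,h=S[i,:4]; print(S[i],c[i])
for z in(.064,.08,.09):
  a=[wonz(o,p,u,z)[:2] for u in([x,c[i][1]],[x+w,c[i][1]],[c[i][0],y],[c[i][0],y+h])]; print(z,np.linalg.norm(a[0]-a[1]),np.linalg.norm(a[2]-a[3]),(a[0]+a[1])/2,(a[2]+a[3])/2)
```

```text
18.4833 [ 0.55832654 -0.29110455  0.22943179]
cover_pivot [258.8, 8.2] 0.62 [ 0.5624526  -0.13600137  0.115     ]
side cover_pivot [236.4, 317.7] 0.74 [0.44277062 0.35683078 0.115     ]
side cover_pivot [294.3, 179.5] 0.72 [ 0.56239886 -0.13993771  0.115     ]
side cover_knob [279.0, 176.1] 0.73 [ 0.59423986 -0.10288203  0.141     ]
side cover_knob [236.6, 320.9] 0.64 [0.42659468 0.37736431 0.141     ]
[ 241   56   48   45 1589] [263.8722467   77.95342983]
0.064 0.0424017885399625 0.04112118985132275 [ 0.55765747 -0.1838024 ] [ 0.55665211 -0.18416926]
0.08 0.0400725847524275 0.03886233157086667 [ 0.55816824 -0.1860606 ] [ 0.55721811 -0.18640731]
0.09 0.03861683238521829 0.03745054514558163 [ 0.55848748 -0.18747198] [ 0.55757186 -0.1878061 ]
```

View pics/s6.png

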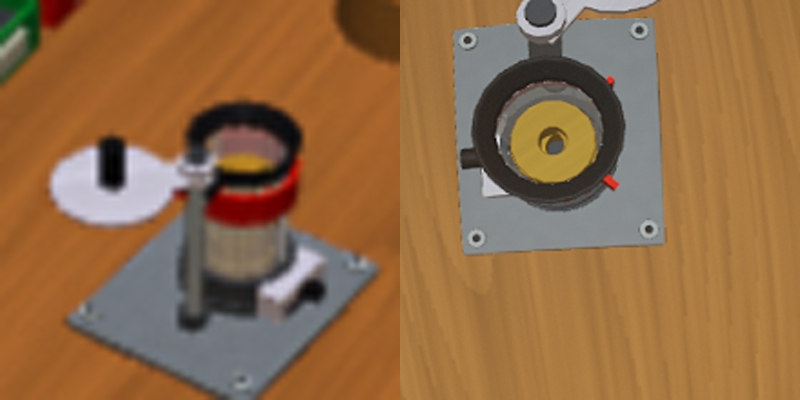

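The disc's apparent 40 mm width fits z = 80 mm: a stack of four, with its top at the clip's middle. The cover's knob is at about (0.595, -0.105), open 142°. Next I'll grip the knob lightly and swing the cover shut along its arc.

Request:
jog_arm:
  slide:
    - [0.03, 0.16, 0]
    - [0.06, 0.32, 0]
    - [0.1, 0.48, 0]
    - [0.13, 0.62, 0]
    - [0.148, 0.744, 0]
  angular:
    - [0, 0, 0]
    - [0, 0, 0]
    - [0, 0, 0]
    - [0, 0, 0]
    - [0, 0, 0]
  fingers: [42, 42, 42, 42, 42]

```text
time: 19.2
tcp_pos: [0.5941, -0.099, 0.2266]
orientation: [-0.0, 0.755, 0.655, 0.0]
force: [0.5, 0.1, 0.2]
finger_gap: 0.0417
grasp_force: 0.0
```

Request:
jog_arm:
  slide:
    - [0, 0, -0.06]
    - [0, 0, -0.12]
    - [0, 0, -0.12]
    - [0, 0, -0.12]
  angular:
    - [0, 0, 0]
    - [0, 0, 0]
    - [0, 0, 0]
    - [0, 0, 0]
  fingers: [42, 42, 42, 42]

```text
time: 19.53
tcp_pos: [0.593, -0.1014, 0.1959]
orientation: [-0.001, 0.756, 0.655, -0.001]
force: [-0.6, 0.3, 0.3]
finger_gap: 0.0421
grasp_force: 0.0
```

Run:
```python
from h import *
o=status.observe(); print(o["tcp_pos"]); p=vision.capture("wrist"); s=vision.capture("side")
for k,z in(("cover_pivot",.115),("cover_knob",.141)):
  for q in nets.mark_of(p,k)[:2]: print(k,q["centre"],q["confidence"],wonz(o,p,q["centre"],z))
  for q in nets.mark_of(s,k)[:2]: print("side",k,q["centre"],q["confidence"],onz(s,q["centre"],z))
g=p["frame"].min(2); m=((g>170)&(np.ptp(p["frame"].astype(int),axis=2)<40)).astype(np.uint8)
n,l,S,c=cv2.connectedComponentsWithStats(m); 
for i in 1+np.argsort(-S[1:,4])[:2]: print(S[i],c[i],wonz(o,p,c[i],.115))
print(wproj(o,p,[.595,-.105,.141]))
```

```text
[ 0.5929913  -0.10138304  0.19592373]
cover_pivot [248.9, 277.2] 0.9 [ 0.56219121 -0.13813945  0.115     ]
side cover_pivot [296.3, 178.9] 0.77 [ 0.55850744 -0.14544191  0.115     ]
cover_knob [288.3, 243.6] 0.59 [ 0.59468876 -0.10617871  0.141     ]
side cover_knob [280.8, 178.3] 0.79 [ 0.5844955  -0.09634883  0.141     ]
[ 241  183   95   98 6103] [286.76093724 227.66115025] [ 0.59413599 -0.1047906   0.115     ]
[241 270  20  23 143] [252.36363636 277.57342657] [ 0.56460989 -0.13874781  0.115     ]
[288.54701151 241.70936313]
```

Request:
jog_arm:
  slide:
    - [0.006, -0.017, -0.08]
    - [0.006, -0.017, -0.16]
    - [0.006, -0.017, -0.224]
    - [0.006, -0.017, -0.224]
    - [0.006, -0.017, -0.224]
  angular:
    - [0, 0, 0]
    - [0, 0, 0]
    - [0, 0, 0]
    - [0, 0, 0]
    - [0, 0, 0]
  fingers: [42, 42, 42, 42, 30]
  newtons: 25

```text
time: 20.25
tcp_pos: [0.5949, -0.1072, 0.1403]
orientation: [-0.001, 0.756, 0.654, -0.0]
force: [-0.4, -0.3, 0.4]
finger_gap: 0.0313
grasp_force: 0.0
```

Request:
jog_arm:
  slide:
    - [0, 0, 0]
    - [0, 0, 0]
    - [0, 0, 0]
    - [0, 0, 0]
  angular:
    - [0, 0, 0]
    - [0, 0, 0]
    - [0, 0, 0]
    - [0, 0, 0]
  fingers: [10, 10, 10, 10]

```text
time: 20.58
tcp_pos: [0.5962, -0.1074, 0.142]
orientation: [0.001, 0.756, 0.654, 0.0]
force: [-1.5, -0.6, 6.1]
finger_gap: 0.0143
grasp_force: 24.8
```

Request:
jog_arm:
  slide:
    - [0.026, -0.032, 0]
    - [0.043, -0.067, 0]
    - [0.052, -0.104, 0]
    - [0.053, -0.146, 0]
    - [0.045, -0.187, 0]
  angular:
    - [0, 0, 0]
    - [0, 0, 0]
    - [0, 0, 0]
    - [0, 0, 0]
    - [0, 0, 0]
  fingers: [10, 10, 10, 10, 10]

```text
time: 21.0
tcp_pos: [0.6063, -0.1523, 0.1412]
orientation: [-0.002, 0.756, 0.655, 0.001]
force: [-5.8, 5.7, 7.4]
finger_gap: 0.014
grasp_force: 25.7
```

Run:
```python
from h import *
o=status.observe(); print(o["tcp_pos"]); s=vision.capture("side");p=vision.capture("wrist")
for q in nets.mark_of(p,"cover_knob")[:2]: print("w",q["centre"],q["confidence"],wonz(o,p,q["centre"],.141))
for q in nets.mark_of(s,"cover_knob")[:2]: print("side",q["centre"],q["confidence"],onz(s,q["centre"],.141))
```

```text
[ 0.60631475 -0.15225402  0.14124865]
side [281.0, 165.7] 0.48 [ 0.61410209 -0.15032357  0.141     ]
```

Knob follows (gap still 14 mm, small forces). Continuing.

Request:
jog_arm:
  slide:
    - [-0.016, -0.035, 0]
    - [-0.04, -0.069, 0]
    - [-0.069, -0.094, 0]
    - [-0.106, -0.114, 0]
    - [-0.143, -0.124, 0]
  angular:
    - [0, 0, 0]
    - [0, 0, 0]
    - [0, 0, 0]
    - [0, 0, 0]
    - [0, 0, 0]
  fingers: [10, 10, 10, 10, 10]

```text
time: 21.62
tcp_pos: [0.5751, -0.1894, 0.1418]
orientation: [0.006, 0.757, 0.654, 0.0]
force: [13.5, -15.7, -11.4]
finger_gap: 0.0143
grasp_force: 24.4
```

Request:
jog_arm:
  slide:
    - [-0.032, -0.003, 0]
    - [-0.058, -0.001, 0]
    - [-0.07, 0.001, 0]
    - [-0.07, 0.001, 0]
  angular:
    - [0, 0, 0]
    - [0, 0, 0]
    - [0, 0, 0]
    - [0, 0, 0]
  fingers: [10, 10, 10, 10]

```text
time: 21.95
tcp_pos: [0.5563, -0.1894, 0.142]
orientation: [0.006, 0.757, 0.653, -0.001]
force: [7.8, -13.1, -4.4]
finger_gap: 0.0142
grasp_force: 27.4
```

Request:
jog_arm:
  slide:
    - [-0.016, 0, 0]
    - [-0.016, 0, 0]
    - [-0.016, 0, 0]
  angular:
    - [0, 0, 0]
    - [0, 0, 0]
    - [0, 0, 0]
  fingers: [10, 10, 10]

```text
time: 22.2
tcp_pos: [0.5559, -0.1894, 0.1421]
orientation: [0.007, 0.757, 0.654, 0.002]
force: [18.1, -14.0, -12.6]
finger_gap: 0.0142
grasp_force: 26.9
```

Request:
jog_arm:
  slide:
    - [0.016, 0, 0]
    - [0.016, 0, 0]
    - [0.016, 0, 0]
    - [0.016, 0, 0]
  angular:
    - [0, 0, 0]
    - [0, 0, 0]
    - [0, 0, 0]
    - [0, 0, 0]
  fingers: [42, 42, 42, 42]

```text
time: 22.53
tcp_pos: [0.5528, -0.1844, 0.1404]
orientation: [-0.0, 0.756, 0.654, -0.0]
force: [0.9, -1.0, -0.4]
finger_gap: 0.0421
grasp_force: 0.0
```

Request:
jog_arm:
  slide:
    - [0, 0, 0.1]
    - [0, 0, 0.24]
    - [0, 0, 0.38]
    - [0, -0.16, 0.4]
    - [0, -0.3, 0.4]
  angular:
    - [0, 0, 0]
    - [0, 0, 0]
    - [0, 0, 0]
    - [0, 0, 0]
    - [0, 0, 0]
  fingers: [42, 42, 42, 42, 42]

```text
time: 22.95
tcp_pos: [0.5551, -0.2599, 0.2446]
orientation: [0.003, 0.755, 0.656, 0.001]
force: [1.5, -0.1, -0.5]
finger_gap: 0.0418
grasp_force: 0.0
```

Run:
```python
from h import *
o=status.observe(); print(o["time"],o["tcp_pos"],o["force"]); s=vision.capture("side");p=vision.capture("wrist"); T=vision.capture("top")
for q in nets.mark_of(p,"cover_knob")[:1]: print("w",q["centre"],q["confidence"],wonz(o,p,q["centre"],.141))
for q in nets.mark_of(p,"cover_pivot")[:1]: print("w pivot",q["centre"],q["confidence"],wonz(o,p,q["centre"],.115))
for n,P in(("side",s),("top",T)):
  for q in nets.mark_of(P,"cover_knob")[:1]: print(n,q["centre"],q["confidence"],onz(P,q["centre"],.141))
  for k in("spacer1","buffer1"):
    for q in nets.mark_of(P,k)[:7]: print(n,k,np.round(onz(P,q["centre"],.012)[:2],3))
g=p["frame"].min(2); m=((g>170)&(np.ptp(p["frame"].astype(int),axis=2)<40)).astype(np.uint8)
n,l,S,c=cv2.connectedComponentsWithStats(m); 
for i in 1+np.argsort(-S[1:,4])[:2]: print(S[i],c[i],wonz(o,p,c[i],.115))
```

```text
22.95 [ 0.55513511 -0.25986655  0.24459945] [ 1.45061211 -0.08302879 -0.48799222]
w [270.8, 99.9] 0.56 [ 0.55805285 -0.1775453   0.141     ]
w pivot [271.4, 43.7] 0.71 [ 0.56422757 -0.13090307  0.115     ]
side [300.5, 164.7] 0.58 [ 0.5649168  -0.18352456  0.141     ]
side spacer1 [0.367 0.192]
side spacer1 [0.524 0.024]
side spacer1 [0.481 0.227]
side spacer1 [0.344 0.263]
side spacer1 [ 0.559 -0.177]
side buffer1 [0.494 0.298]
side buffer1 [0.476 0.15 ]
side buffer1 [ 0.567 -0.186]
top [365.1, 211.5] 0.51 [ 0.55609227 -0.18513079  0.141     ]
top spacer1 [0.492 0.232]
top spacer1 [0.372 0.193]
top spacer1 [0.523 0.032]
top spacer1 [0.351 0.261]
top buffer1 [0.479 0.151]
top buffer1 [0.494 0.3  ]
[ 230   48   84   94 5102] [271.34790278  99.5252842 ] [ 0.55790291 -0.17548692  0.115     ]
[256  30  26  24 220] [268.55909091  42.05454545] [ 0.56223915 -0.12920766  0.115     ]
```

The cover was pressed against its stop. The knob-to-pivot direction matches shut, the buffers and the spare spacer are in place, and the arm is clear. Handing in.

```bash
python3 -c "
from plant import finish_job
print(finish_job())"
```

```text
the job is handed in; nothing more can be done
None
```

Job handed in: I dropped three spacers into the tube, so the stack of four tops out near mid-height of the red clip as measured by camera. The cover is swung shut against its stop and the spare spacer stays in the tray. No pass/fail verdict came back.

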